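Release and open the latched fuse tray of a console module

ROBOT

A 6-joint arm with a two-finger parallel gripper is mounted at the origin on the work surface. World frame = base frame: x ahead of the robot, y to its left, z up, the work surface at z = 0. Lengths are in m, angles in degrees, forces in N, time in s.
With the tool pointing down it reaches from about 0.375 to 0.9 m from the base axis. Payload 3.1 kg.
Tool frame: the origin (TCP) lies on the centre line of the jaws, within the pads' length; the fingertips stand finger_overhang ahead of it and the grasp point (between the pads) lies 5 mm behind it (finger_overhang is the distance from the TCP to the fingertips, in m); z points along the fingers, y is the line along which they close (so a half turn about z gives the same grasp; the last joint's range is limited). The gripper opens to 87 mm and grips with 3 to 60 N. Pads are 19 mm wide; open, the fingers measure 117 mm over their backs; the gripper's body (75 mm by 190 mm) begins 51 mm behind the grasp point.
Start: joints at [64.028, 30.224, 82.088, -0, 67.689, -10.227], TCP at [0.17, 0.602, 0.237] pointing down, gripper open.
Joint ranges: [-176.69, 176.69], [-43.24, 126.21], [12.49, 139.97], [-82, 262], [0, 151.66], [-163.58, 163.58]. Speed limits (degrees/s): [159.86, 159.86, 180, 180, 180, 180].

INTERFACE

Orientations are given as a 3x3 rotation matrix whose columns are the frame's x, y, z axes.
In Python, from rig import read_state, capture, calibration, hand_in, finger_overhang gives the robot as it stands.
- The arm moves only by the tool send_rows, never from a script. Its argument "plan" is a list of rows, each a list of 5 numbers: the closure in counts, from 0 (fully open) to 255 (shut), then the shift along the tool's x, y, z in m, then the turn about the tool's z in rad. A call has 1 to 20 rows; each row shifts and turns the commanded pose from where the row before left it, along the tool's axes as they then stand; what a row does not reach is not made up. A row lasts 1/12 s, in which the tool goes at most 41.7 mm and 7.16 degrees, less where a joint would pass 70% of its speed; a pose out of reach is approached as far as the arm can. A call is refused whole if a number of a shift passes 0.0417 or a number of a turn 0.125, either way. A call with a gripper value outside its range is refused whole. The fingers move at their own pace and stop on an object; the grip force is fixed at half the most. Time passes only in rows, so rows that do not move let the fingers close. It gives the time, the measured TCP pose, the force, the opening and the grip force at its end, in the units of the state.
- read_state(): the state, without advancing time (a new reading comes with each control period).
- capture(name): name is "side" or "top"; returns (picture, depth): 400x640x3 uint8, blue, green, red; 400x640 float32, m along the optical axis (not along the pixel's ray), 0 where there is no reading.
- calibration(name): a dict with "fx", "fy", "cx", "cy" (pixels), "dist_coeffs" ([k1, k2, p1, p2, k3] as OpenCV has them; the pictures are not rectified), "xyz" and "rotation" of the camera in the world. Camera axes: x right, y down, z forward; pixel columns grow to the right and rows downward; lengths in m; the calibration is good to about 2 mm. A picture is of the moment at which its call begins. calibration takes no time and is no camera call.
- hand_in(): hands the job in; it is judged then, once.
The state is a dict: "time_s": time; "joint_positions": joint angles; "qvel": joint speeds; "tau": joint torques, N m; "position": TCP position; "tcp_rot": TCP orientation; "force": force on the tool from outside, world axes, zero at the start; "moment": the same for the moment, N m; "opening": opening from 0.0 (shut) to 1.0 (fully open); "grasp_force": force on a finger pad.
Only numpy, scipy, OpenCV 4.12 (cv2) and the standard library are available. Lean on these libraries where they do the work, as an engineer would, in place of code of your own. Each camera call takes 0.05 s, during which the arm holds its last target. There are 200 camera calls.

TASK

The fuse tray of the black console module is held shut by a hidden spring latch. Take the thin release pin from the tool stand, feed it through the small round hole in the module's top and press the latch down only until the tray springs part-way out, feeling your way and never leaning hard on the latch or the module; then put the pin back in its hole in the stand and afterwards pull the tray out fully to its stop and let go. Leave everything else where it is.

Things in the scene. Friction and masses are not known exactly. Their poses are not given: they have to be found in the camera images.
- pin_grip (a point): Release pin, loose, 60 g, upright in one of the stand's two holes (which one varies). SQUARE black handle 18 x 18 x 44 mm tall on a round steel rod 8 mm thick, 70 mm long, pointing down. This point: centre of the handle, 22 mm above its underside (which rests on the stand), 92 mm above the rod's tip. z up, x and y square to the handle's flats. Lift it 75 mm straight up to clear the stand.
- stand: Aluminium block, fixed, 60 (x) x 130 (y) x 80 mm high, origin at the centre of its underside. Two upright round through holes 13 mm in diameter, with 3 mm chamfers, at y = -35 and +35 mm: one holds the release pin, the other the drift. The pin goes back in the hole it came from, its handle resting on the block, rod tip 10 mm above the table.
- drift: Drift, loose, 90 g, a bystander in the other hole of the stand: ROUND black handle 30 mm in diameter and 36 mm tall on a rod 11 mm thick and 70 mm long, too fat for the module's hole. Its handle top stands 116 mm above the table. Origin at the lower tip of its rod, 10 mm above the table.
- hole (a point): Centre of the mouth of the round access hole in the module's top surface, 75 mm above the table. Hole 12 mm in diameter, 3 mm chamfer, through a 6 mm plate. x points the way the tray opens, z up. Straight below it lies the wide flat pad of the hidden latch, 18 to 42 mm below the top surface, differing each time and not measured.
- tray (a joint): How far the fuse tray is out of the module, m: 0 shut (flush), about 0.045 once released and pushed by its ejector spring, 0.080 fully out at its stop. Slides with about 1.5 N friction plus 12 N per m/s and stays where it is left.
- tray_lip (a point): Middle of the top edge of the tray's lip, its upright front plate: 10 mm thick (x), 80 mm wide (y), from 12 to 64 mm above the table. Moves with the tray along +x. Flush with the module's front and out of reach while shut; once sprung out, an open gap of about 35 mm lies between lip and module, above fuses and relays up to 24 mm above the table.
- module: Fixed black plastic console box with dark grey top, 160 (x) x 140 (y) x 75 mm, origin at the centre of its underside, axes as the hole's. Latch: a spring pad, 3 N to start it down, 5 to 6 N at 6 mm of travel where the tray is released, stopped hard at 9 mm. Latch or shell is damaged if the pin presses with over 22 N. Three hex screw heads 16 mm wide, 5 mm high, stand on the top.
- ratchet: Bystander: steel ratchet 190 mm long lying on the bench, origin under the centre of its round head.
- driver: Bystander: screwdriver with green handle, 130 mm long, lying on the bench.
- can: Bystander: upright can, 60 mm in diameter, 170 mm tall, origin at its foot.
- socket_a: Bystander: steel socket, 28 mm in diameter, 30 mm tall, origin at its foot.
- socket_b: Bystander: steel socket, 22 mm in diameter, 28 mm tall, origin at its foot.
- clip_bin: Bystander: small black parts tray 130 x 90 x 30 mm with white trim clips, origin at its foot.
- pry: Bystander: flat black pry tool 200 mm long lying on the bench.

How it is judged:
By the outcome, as a careful person would: the job done as asked, in the order asked, and still so for the second after the job is handed in, with the robot touching nothing.
It also fails if it takes over 64 s, if anything falls off the work surface, if the arm or the gripper's body presses on something with over 40 N, if the wrist force passes 120 N, or if a joint passes its speed limit or range.

## Working session

There is one attempt and no reset: what is moved stays moved. The work goes in short steps, Python scripts to look and compute and a tool call to move; the robot and the scene stay as the last step left them, time stands still between calls to the robot, and variables do not carry over. Pictures are saved under pics/ and viewed, at most 10 in all, crops included, and the job is handed in when it is done.

Besides the shell and the picture viewer there is one more tool, called after "Request:" in YAML: its name, and indented under it one key for each argument. send_rows: Moves the arm, as the interface text tells. Its arguments: {"type":"object","properties":{"plan":{"type":"array","items":{"type":"array","items":{"type":"number"}}}},"required":["plan"]}

```bash
ls; mkdir -p pics
python3 - <<'E'
from rig import *
import cv2,numpy as np
s=read_state();print(s, finger_overhang if not callable(finger_overhang) else finger_overhang())
for n in("side","top"):
    p,d=capture(n);cv2.imwrite(f"pics/{n}0.png",p);np.save(f"pics/{n}0.npy",d)
    print(n,calibration(n))
E
```

```text
pics
{'time_s': 0.0, 'joint_positions': array([ 6.40290589e+01,  3.02777566e+01,  8.21565770e+01,  1.11885553e-03,
        6.76905378e+01, -1.02282677e+01]), 'qvel': array([-0.0461957 ,  0.0720816 ,  0.07014335,  0.06022733, -0.06170296,
       -0.0345681 ]), 'tau': array([ 1.60850228e-03, -4.40045035e+01, -1.76599073e+01,  6.33270736e-02,
        5.81619004e-02, -1.76624039e-04]), 'position': array([0.16923408, 0.60091412, 0.23558353]), 'tcp_rot': array([[-9.62487726e-01,  2.71323489e-01, -9.70640872e-04],
       [ 2.71324923e-01,  9.62485833e-01, -1.95141852e-03],
       [ 4.04762406e-04, -2.14157544e-03, -9.99997625e-01]]), 'force': array([-0.10062299,  0.95456995,  0.27024747]), 'moment': array([-0.0406173 , -0.02380465, -0.00109412]), 'grasp_force': 0.0, 'opening': 1.003442604471408} 0.014
side {'fx': 424.09438076561463, 'fy': 424.09438076561463, 'cx': 320.1749845667594, 'cy': 194.91832111945052, 'dist_coeffs': array([-0.06422639,  0.        ,  0.        ,  0.        ,  0.        ]), 'xyz': array([ 0.3413879 , -0.80458076,  0.86787466]), 'rotation': array([[ 0.9714321 , -0.17426178,  0.16109779],
       [-0.23706238, -0.68107625,  0.69277455],
       [-0.01100425, -0.71117366, -0.70293025]])}
top {'fx': 423.8359552513566, 'fy': 423.8359552513566, 'cx': 311.42244132500144, 'cy': 201.35693392623162, 'dist_coeffs': array([-0.05430679,  0.        ,  0.        ,  0.        ,  0.        ]), 'xyz': array([ 0.31042746, -0.03963006,  1.38511198]), 'rotation': array([[ 0.02612343, -0.98435187,  0.17426694],
       [-0.99959027, -0.0236816 ,  0.01607708],
       [-0.01169858, -0.17461553, -0.98456719]])}
```

View pics/top0.png

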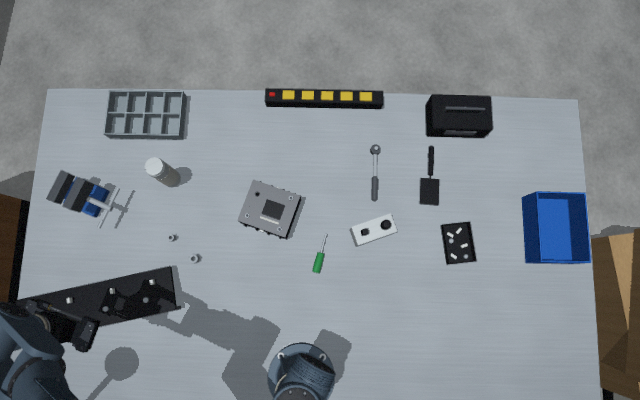

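View pics/side0.png

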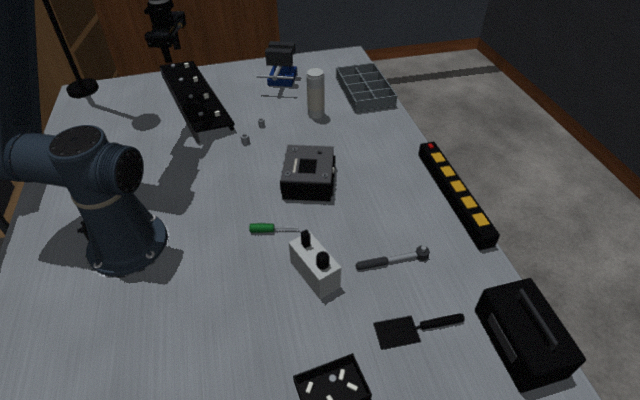

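The top view shows the stand at about (374,230), with the pin's square handle at (365,232) and the drift at (386,225). The module is at (272,209). I'll enlarge both.

```bash
cat > h.py <<'E'
import cv2,numpy as np
from rig import *
def ray(n,uv):
    c=calibration(n);K=np.array([[c['fx'],0,c['cx']],[0,c['fy'],c['cy']],[0,0,1.]])
    p=cv2.undistortPoints(np.array(uv,float).reshape(-1,1,2),K,c['dist_coeffs']).reshape(-1,2)
    return c['xyz'],np.c_[p,np.ones(len(p))]@c['rotation'].T
def onplane(n,uv,z):
    o,d=ray(n,uv);return o+d*((z-o[2])/d[:,2])[:,None]
def proj(n,P):
    c=calibration(n);K=np.array([[c['fx'],0,c['cx']],[0,c['fy'],c['cy']],[0,0,1.]]);R=c['rotation'].T
    return cv2.projectPoints(np.array(P,float).reshape(-1,3),cv2.Rodrigues(R)[0],-R@c['xyz'],K,c['dist_coeffs'])[0].reshape(-1,2)
E
python3 - <<'E'
from h import *
a=cv2.imread("pics/top0.png");b=cv2.imread("pics/side0.png")
f=lambda i,u,v,w,h,s:cv2.resize(cv2.convertScaleAbs(i[v:v+h,u:u+w],alpha=1.6,beta=20),None,fx=s,fy=s,interpolation=cv2.INTER_CUBIC)
A=f(a,232,172,80,72,5);B=f(a,340,204,80,72,5);C=f(b,272,136,80,48*3//2,5);D=f(b,280,226,80,72,5)
m=np.vstack([np.hstack([A,B]),np.hstack([C,D])]);m=cv2.resize(m,None,fx=.83,fy=.83)
cv2.imwrite("pics/m1.png",m);print(m.shape)
E
```

```text
(598, 664, 3)
```

View pics/m1.png

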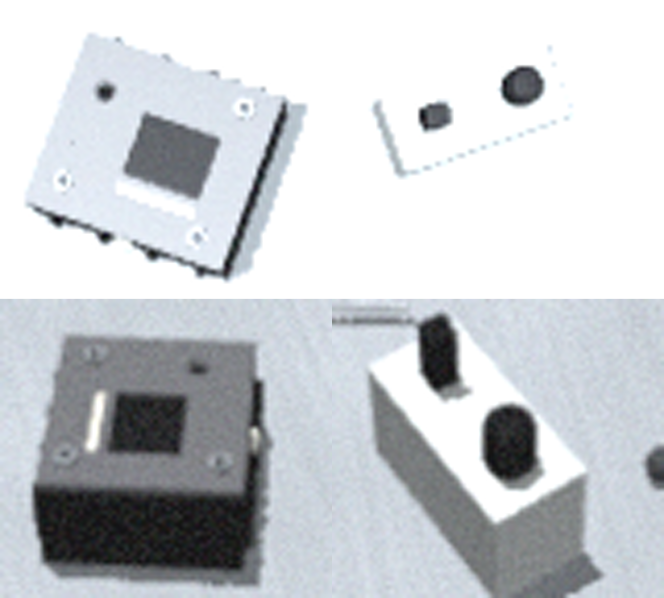

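Enlarged, the hole is at about top (257.1,193.9) and side (319.5,152.6). The pin's square handle is the left of the two in the stand. Next I'll triangulate these points and measure the yaws.

Run:
```python
from h import *
a=cv2.imread("pics/top0.png");b=cv2.imread("pics/side0.png")
def tri(u,v):
    o1,d1=ray("top",[u]);o2,d2=ray("side",[v]);d1=d1[0];d2=d2[0]
    t=np.linalg.lstsq(np.c_[d1,-d2],o2-o1,rcond=None)[0];p,q=o1+d1*t[0],o2+d2*t[1]
    return (p+q)/2,np.linalg.norm(p-q)
def T(u,v,x,y): return (x/4.15+u,y/4.15+v)
# dark blobs centroids
def blob(img,u,v,r,thr):
    g=cv2.cvtColor(img,cv2.COLOR_BGR2GRAY)[v-r:v+r+1,u-r:u+r+1];m=(g<thr).astype(np.uint8)
    n,l,st,c=cv2.connectedComponentsWithStats(m)
    k=1+np.argmax(st[1:,4]);cn=cv2.findContours((l==k).astype(np.uint8),0,2)[0][0]
    return (c[k]+[u-r,v-r]),st[k],cv2.minAreaRect(cn)
for nm,i,u,v,r,t in(("hole t",a,257,194,5,75),("hole s",b,319,153,4,45),("pin t",a,365,232,6,90),("drift t",a,386,225,7,90),("pin s",b,305,240,13,80),("drift s",b,323,262,13,80)):
    print(nm,blob(i,u,v,r,t))
print("hole plane t",onplane("top",[T(232,172,104,91)],.075),"s",onplane("side",[T(272,136,197,69)],.075))
print("hole tri",tri(T(232,172,104,91),T(272,136,197,69)))
ht=blob(a,257,194,5,75)[0];print("hole blob",onplane("top",[ht],.075))
# module corners (top face)
C=onplane("top",[T(232,172,*p) for p in((90,37),(285,100),(228,270),(28,205))],.075);print(C,np.linalg.norm(np.diff(C,axis=0),axis=1))
C=onplane("side",[T(272,136,*p) for p in((64,38),(254,46),(245,190),(38,190))],.075);print(C,np.linalg.norm(np.diff(C,axis=0),axis=1))
# stand top
g=cv2.cvtColor(a,cv2.COLOR_BGR2GRAY)
S=onplane("side",[T(280,226,*p) for p in((370-332,368-299),(450-332,318-299),(586-332,472-299),(497-332,522-299))],.08);print("stand",S,np.linalg.norm(np.diff(S,axis=0),axis=1),S.mean(0))
pt=blob(a,365,232,6,90)[0];print("pin top",onplane("top",[pt],.124),onplane("top",[pt],.11))
dt=blob(a,386,225,7,90)[0];print("drift",onplane("top",[dt],.11))
ps=T(280,226,440-332,318-299+3);print("pin s",onplane("side",[ps],.124))
d=np.load("pics/top0.npy");print(d[228:236,361:370])
```

```text
hole t (array([257.  , 193.75]), array([ 3,  3,  5,  4, 12], dtype=int32), ((4.90000057220459, 4.700000286102295), (3.130495071411133, 3.130495071411133), 26.56505012512207))
hole s (array([319.28571429, 152.57142857]), array([3, 3, 4, 2, 7], dtype=int32), ((4.5, 3.5), (1.0, 3.0), 90.0))
pin t (array([364.44186047, 231.58139535]), array([ 2,  3,  8,  7, 43], dtype=int32), ((5.500000476837158, 5.5), (5.578319072723389, 7.518604278564453), 75.96376037597656))
drift t (array([385.44871795, 224.35897436]), array([ 2,  2, 10, 10, 78], dtype=int32), ((6.5, 6.5), (9.0, 9.0), 90.0))
pin s (array([305.3566879 , 239.24203822]), array([  8,   3,  12,  20, 157], dtype=int32), ((13.14999771118164, 12.550000190734863), (19.233304977416992, 9.192388534545898), 81.8698959350586))
drift s (array([322.53125, 260.9375 ]), array([  6,   2,  14,  21, 224], dtype=int32), ((12.176828384399414, 12.09146499633789), (19.877676010131836, 12.920490264892578), 83.6598129272461))
hole plane t [[0.56199954 0.15397122 0.075     ]] s [[0.56329948 0.15037614 0.075     ]]
hole tri (array([0.56345941, 0.15443872, 0.071
[... 924 characters left out ...]
8691 1.2663196
  1.3089973 1.305459 ]
 [1.3166546 1.2627542 1.2627854 1.2620676 1.2658302 1.2642655 1.2598459
  1.3033309 1.3082747]
 [1.2825531 1.2677115 1.2634836 1.2647032 1.2679639 1.2671369 1.260901
  1.3078709 1.3100618]
 [1.2875847 1.2638906 1.2620538 1.2658893 1.2588441 1.2668246 1.2630496
  1.2643956 1.3108345]
 [1.2906712 1.2641996 1.2617519 1.2611102 1.2637055 1.2681736 1.260234
  1.2607404 1.3116587]
 [1.29111   1.2723781 1.2646631 1.2580591 1.2659328 1.2626252 1.2630895
  1.2652315 1.3075112]
 [1.3014537 1.2756618 1.2614255 1.2606332 1.2627511 1.2651668 1.2728348
  1.3064744 1.3087145]
 [1.3049332 1.2888389 1.2784135 1.280581  1.2909511 1.3018551 1.306615
  1.3041654 1.3053187]]
```

Request:
send_rows:
  plan:
    - [90,-0.027,-0.022,0,0]
    - [90,-0.027,-0.022,0,0]
    - [90,-0.027,-0.022,0,0]
    - [90,-0.027,-0.022,0,0]
    - [90,-0.027,-0.022,0,0]
    - [90,-0.027,-0.022,0,0]
    - [90,-0.027,-0.022,0,0]
    - [90,-0.027,-0.022,0,0]
    - [90,-0.027,-0.022,0,0]
    - [90,-0.027,-0.022,0,0]
    - [90,-0.027,-0.022,0,0]
    - [90,-0.027,-0.022,0,0]
    - [90,-0.027,-0.022,0,0]
    - [90,-0.027,-0.022,0,0]

```text
time_s: 1.27
position: [0.4502, 0.2009, 0.2363]
tcp_rot: [[-0.962, 0.271, -0.001], [0.271, 0.962, -0.0], [0.001, -0.0, -1.0]]
force: [-0.5, 1.8, -0.3]
opening: 0.646
grasp_force: 0.0
```

Request:
send_rows:
  plan:
    - [90,-0.009,-0.033,0,0]
    - [90,-0.009,-0.033,0,0]
    - [90,-0.009,-0.033,0,0]
    - [90,-0.009,-0.033,0,0]
    - [90,-0.009,-0.033,0,0]
    - [90,-0.009,-0.033,0,0]
    - [90,-0.009,-0.033,0,0]
    - [90,-0.009,-0.033,0,0]
    - [90,-0.009,-0.033,0,0]
    - [90,-0.009,-0.033,0,0]
    - [90,-0.009,-0.033,0,0]
    - [90,0,0,0,0.116]
    - [90,0,0,0,0.116]
    - [90,0,0,0,0.116]
    - [90,0,0,0,0.116]
    - [90,0,0,0,0.116]
    - [90,0,0,0,0.116]
    - [90,0,0,0,0.116]
    - [90,0,0,0,0.116]
    - [90,0,0,0,0]

```text
time_s: 2.93
position: [0.4463, -0.1735, 0.2363]
tcp_rot: [[-0.358, 0.934, -0.001], [0.934, 0.358, 0.001], [0.001, -0.0, -1.0]]
force: [-0.3, 0.2, 0.4]
opening: 0.649
grasp_force: 0.0
```

```bash
cat >> h.py <<'E'
def need(x,y,z,yaw=None):
    s=read_state();R=s['tcp_rot'];a=np.degrees(np.arctan2(R[1,1],R[0,1]))
    print('t',round(s['time_s'],2),'pos',s['position'].round(4),'yaw_y',a.round(2),'open',round(s['opening'],3),'F',s['force'].round(2),'tool delta',(R.T@(np.array([x,y,z])-s['position'])).round(4),'turn',None if yaw is None else np.radians(a-yaw).round(4))
    return s
E
python3 - <<'E'
from h import *
need(.448,-.180,.101,20.8)
for n in("side","top"):
    p,d=capture(n);cv2.imwrite(f"pics/{n}1.png",p)
b=cv2.imread("pics/side1.png");a=cv2.imread("pics/top1.png")
f=lambda i,u,v,w,h,s:cv2.resize(cv2.convertScaleAbs(i[v:v+h,u:u+w],alpha=1.3,beta=20),None,fx=s,fy=s,interpolation=cv2.INTER_CUBIC)
cv2.imwrite("pics/m2.png",np.hstack([f(b,250,150,100,130,4),f(a,325,190,100,130,4)]))
E
```

```text
t 2.93 pos [ 0.4463 -0.1735  0.2363] yaw_y 20.97 open 0.649 F [-0.32  0.22  0.38] tool delta [-0.0067 -0.0007  0.1353] turn 0.0029
```

View pics/m2.png

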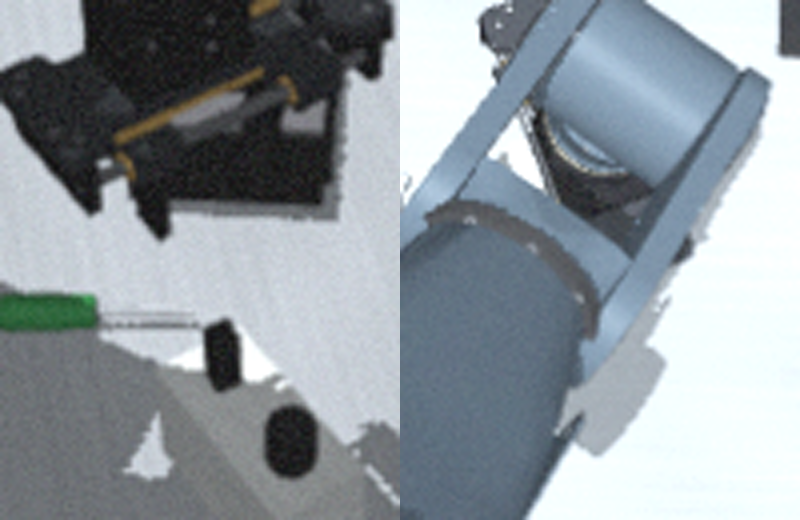

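The picture shows the fingers straddling the line above the pin handle (side view, crop pixel about (222,355)), with the drift clear. I'll descend.

Request:
send_rows:
  plan:
    - [90,-0.0065,-0.0005,0,0]
    - [90,0,0,0.02,0]
    - [90,0,0,0.02,0]
    - [90,0,0,0.02,0]
    - [90,0,0,0.02,0]
    - [90,0,0,0.02,0]
    - [90,0,0,0.02,0]
    - [90,0,0,0.01,0]
    - [90,0,0,0.005,0]
    - [90,0,0,0,0]

```text
time_s: 3.87
position: [0.4482, -0.1801, 0.1005]
tcp_rot: [[-0.361, 0.933, -0.002], [0.933, 0.361, 0.001], [0.002, -0.001, -1.0]]
force: [0.2, 0.5, 0.3]
opening: 0.647
grasp_force: 0.0
```

Request:
send_rows:
  plan:
    - [255,0,0,0,0]
    - [255,0,0,0,0]
    - [255,0,0,0,0]
    - [255,0,0,0,0]
    - [255,0,0,0,0]
    - [255,0,0,0,0]
    - [255,0,0,0,0]

```text
time_s: 4.45
position: [0.4486, -0.18, 0.1018]
tcp_rot: [[-0.36, 0.933, 0.0], [0.933, 0.36, -0.0], [-0.0, 0.0, -1.0]]
force: [0.2, -0.0, 1.2]
opening: 0.202
grasp_force: 28.4
```

Request:
send_rows:
  plan:
    - [255,0,0,-0.005,0]
    - [255,0,0,-0.01,0]
    - [255,0,0,-0.015,0]
    - [255,0,0,-0.02,0]
    - [255,0,0,-0.02,0]
    - [255,0,0,-0.02,0]
    - [255,0,0,-0.01,0]
    - [255,0,0,0,0]

```text
time_s: 5.12
position: [0.4497, -0.1807, 0.2041]
tcp_rot: [[-0.36, 0.933, 0.005], [0.933, 0.36, -0.003], [-0.005, 0.003, -1.0]]
force: [0.4, -0.1, 0.0]
opening: 0.201
grasp_force: 30.0
```

Request:
send_rows:
  plan:
    - [255,0.01,0.0085,0,0]
    - [255,0.02,0.0165,0,0]
    - [255,0.02,0.017,0,0]
    - [255,0.02,0.017,0,0]
    - [255,0.02,0.017,0,0]
    - [255,0.02,0.017,0,0]
    - [255,0.02,0.017,0,0]
    - [255,0.02,0.017,0,0]
    - [255,0.02,0.017,0,0]
    - [255,0.02,0.017,0,0]
    - [255,0.02,0.017,0,0]
    - [255,0.02,0.017,0,0]
    - [255,0.02,0.0155,0,0]
    - [255,0.015,0.0125,0,0]
    - [255,0.01,0.008,0,0]
    - [255,0.005,0.004,0,0]
    - [255,0,0,0,0]
    - [255,0,0,0,0]

```text
time_s: 6.62
position: [0.5664, 0.1653, 0.201]
tcp_rot: [[-0.36, 0.933, -0.001], [0.933, 0.36, -0.001], [-0.0, -0.002, -1.0]]
force: [0.8, -0.3, -1.2]
opening: 0.203
grasp_force: 30.0
```

Run:
```python
from h import *
s=need(.563,.153,.18)
for n in("side","top"):
    p,d=capture(n);cv2.imwrite(f"pics/{n}2.png",p)
b=cv2.imread("pics/side2.png");a=cv2.imread("pics/top2.png")
f=lambda i,u,v,w,h,s:cv2.resize(cv2.convertScaleAbs(i[v:v+h,u:u+w],alpha=1.8,beta=20),None,fx=s,fy=s,interpolation=cv2.INTER_CUBIC)
cv2.imwrite("pics/m3.png",np.hstack([f(b,275,100,80,90,6),f(a,232,172,50,90,6)]))
t=s['position']-[0,0,.0918];print("expected tip px",proj("side",[t,[.563,.153,.075]]),proj("top",[t]))
```

```text
t 6.62 pos [0.5664 0.1653 0.201 ] yaw_y 21.1 open 0.203 F [ 0.79 -0.28 -1.17] tool delta [-0.0102 -0.0076  0.0211] turn None
expected tip px [[319.16831315 140.23522358]
 [319.1629319  152.10155023]] [[251.94527481 190.29733784]]
```

View pics/m3.png

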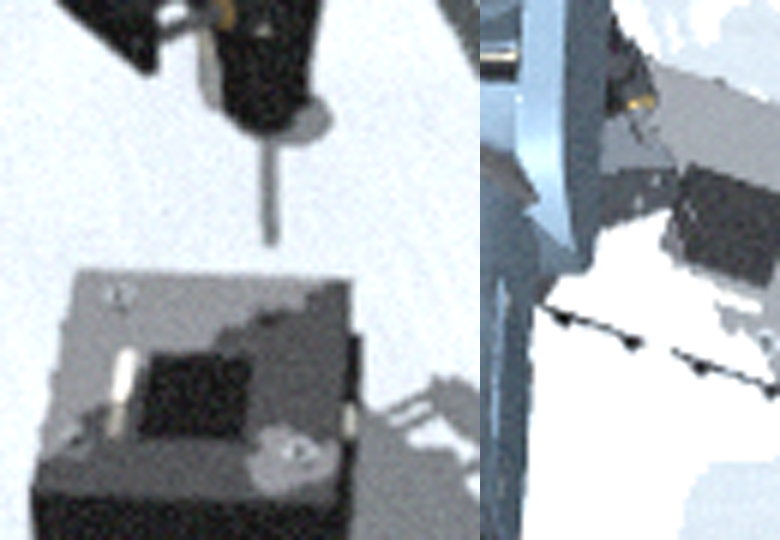

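The side view shows the tip at about (319.8,140.1), against a predicted (319.2,140.2), so model and grasp agree. The target is near (0.5625,0.153).

Request:
send_rows:
  plan:
    - [255,-0.005,-0.004,0,0]
    - [255,-0.005,-0.004,0,0]
    - [255,0,0,0.01,0]
    - [255,0,0,0.01,0]
    - [255,0,0,0.006,0]
    - [255,0,0,0,0]
    - [255,0,0,0,0]

```text
time_s: 7.3
position: [0.5626, 0.1536, 0.1745]
tcp_rot: [[-0.36, 0.933, -0.002], [0.933, 0.36, -0.0], [0.001, -0.002, -1.0]]
force: [-0.1, 0.4, 0.3]
opening: 0.203
grasp_force: 30.0
```

Run:
```python
from h import *
s=need(.5625,.153,.167)
p,d=capture("side");cv2.imwrite(f"pics/side3.png",p)
f=lambda i,u,v,w,h,s:cv2.resize(cv2.convertScaleAbs(i[v:v+h,u:u+w],alpha=2.2,beta=20),None,fx=s,fy=s,interpolation=cv2.INTER_CUBIC)
cv2.imwrite("pics/m4.png",f(p,290,110,60,60,9))
t=s['position']-[0,0,.0918];print("tip,below",proj("side",[t,[t[0],t[1],.075]]))
```

```text
t 7.3 pos [0.5626 0.1536 0.1745] yaw_y 21.09 open 0.203 F [-0.12  0.42  0.29] tool delta [-0.0006 -0.0003  0.0075] turn None
tip,below [[318.9432807  149.95387409]
 [318.97714738 151.99533375]]
```

View pics/m4.png

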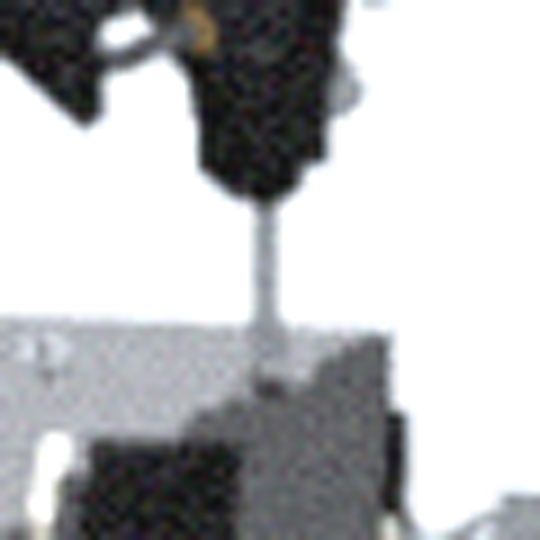

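The tip at about (319,150.7) sits right above the hole mouth at about (319.3,152.6). I'll enter gently.

Request:
send_rows:
  plan:
    - [255,0,0,0.004,0]
    - [255,0,0,0.003,0]
    - [255,0,0,0.001,0]
    - [255,0,0,0.001,0]
    - [255,0,0,0,0]

```text
time_s: 7.77
position: [0.563, 0.1537, 0.1664]
tcp_rot: [[-0.36, 0.933, -0.0], [0.933, 0.36, -0.0], [0.0, -0.0, -1.0]]
force: [0.0, -0.4, -0.6]
opening: 0.205
grasp_force: 30.0
```

Request:
send_rows:
  plan:
    - [255,0,0,0.001,0]
    - [255,0,0,0.001,0]
    - [255,0,0,0,0]

```text
time_s: 8.02
position: [0.5631, 0.1536, 0.1644]
tcp_rot: [[-0.36, 0.933, -0.0], [0.933, 0.36, -0.0], [0.0, -0.0, -1.0]]
force: [0.1, -0.5, -0.9]
opening: 0.205
grasp_force: 30.0
```

Request:
send_rows:
  plan:
    - [255,0,0,0.001,0]
    - [255,0,0,0.001,0]
    - [255,0,0,0,0]

```text
time_s: 8.27
position: [0.563, 0.1536, 0.1624]
tcp_rot: [[-0.36, 0.933, -0.0], [0.933, 0.36, -0.0], [0.0, -0.0, -1.0]]
force: [0.3, 0.1, -0.9]
opening: 0.206
grasp_force: 30.0
```

Request:
send_rows:
  plan:
    - [255,0,0,0.002,0]
    - [255,0,0,0.002,0]
    - [255,0,0,0.002,0]
    - [255,0,0,0.002,0]
    - [255,0,0,0,0]

```text
time_s: 8.68
position: [0.5627, 0.1536, 0.154]
tcp_rot: [[-0.36, 0.933, -0.001], [0.933, 0.36, -0.0], [0.0, -0.001, -1.0]]
force: [1.1, 0.1, -0.4]
opening: 0.203
grasp_force: 30.0
```

Request:
send_rows:
  plan:
    - [255,0,0,0.001,0]
    - [255,0,0,0.001,0]
    - [255,0,0,0.001,0]
    - [255,0,0,0,0]

```text
time_s: 9.02
position: [0.563, 0.1536, 0.1514]
tcp_rot: [[-0.36, 0.933, -0.0], [0.933, 0.36, -0.0], [0.0, -0.0, -1.0]]
force: [-0.2, -1.5, -0.6]
opening: 0.208
grasp_force: 30.0
```

Request:
send_rows:
  plan:
    - [255,0,0,0.001,0]
    - [255,0,0,0.001,0]
    - [255,0,0,0.001,0]
    - [255,0,0,0,0]

```text
time_s: 9.35
position: [0.563, 0.1536, 0.1483]
tcp_rot: [[-0.36, 0.933, -0.0], [0.933, 0.36, -0.0], [0.0, -0.0, -1.0]]
force: [0.0, -0.4, -0.2]
opening: 0.204
grasp_force: 30.0
```

Request:
send_rows:
  plan:
    - [255,0,0,0.001,0]
    - [255,0,0,0.001,0]
    - [255,0,0,0,0]

```text
time_s: 9.6
position: [0.563, 0.1536, 0.1464]
tcp_rot: [[-0.36, 0.933, -0.0], [0.933, 0.36, -0.0], [0.0, -0.0, -1.0]]
force: [-0.3, 0.2, -0.5]
opening: 0.202
grasp_force: 30.0
```

Request:
send_rows:
  plan:
    - [255,0,0,0.001,0]
    - [255,0,0,0.001,0]
    - [255,0,0,0,0]

```text
time_s: 9.85
position: [0.563, 0.1536, 0.1443]
tcp_rot: [[-0.36, 0.933, -0.0], [0.933, 0.36, -0.0], [0.0, -0.0, -1.0]]
force: [0.0, 0.4, -0.2]
opening: 0.207
grasp_force: 30.0
```

Request:
send_rows:
  plan:
    - [255,0,0,0.001,0]
    - [255,0,0,0.001,0]
    - [255,0,0,0,0]

```text
time_s: 10.1
position: [0.563, 0.1536, 0.1423]
tcp_rot: [[-0.36, 0.933, -0.0], [0.933, 0.36, -0.0], [0.0, -0.0, -1.0]]
force: [-0.1, 0.5, -0.7]
opening: 0.201
grasp_force: 30.0
```

Tip is about 24 mm below the top, with no contact yet.

Request:
send_rows:
  plan:
    - [255,0,0,0.001,0]
    - [255,0,0,0.001,0]
    - [255,0,0,0,0]

```text
time_s: 10.35
position: [0.563, 0.1536, 0.1403]
tcp_rot: [[-0.36, 0.933, -0.0], [0.933, 0.36, -0.0], [0.0, -0.0, -1.0]]
force: [-0.9, 0.3, -0.5]
opening: 0.203
grasp_force: 30.0
```

Request:
send_rows:
  plan:
    - [255,0,0,0.001,0]
    - [255,0,0,0.001,0]
    - [255,0,0,0,0]

```text
time_s: 10.6
position: [0.563, 0.1536, 0.1383]
tcp_rot: [[-0.36, 0.933, -0.0], [0.933, 0.36, -0.0], [0.0, -0.0, -1.0]]
force: [0.5, 0.0, 0.0]
opening: 0.204
grasp_force: 30.0
```

Request:
send_rows:
  plan:
    - [255,0,0,0.001,0]
    - [255,0,0,0.001,0]
    - [255,0,0,0,0]

```text
time_s: 10.85
position: [0.563, 0.1536, 0.1363]
tcp_rot: [[-0.36, 0.933, -0.0], [0.933, 0.36, -0.0], [0.0, -0.0, -1.0]]
force: [-0.1, -0.0, -0.3]
opening: 0.202
grasp_force: 30.0
```

Request:
send_rows:
  plan:
    - [255,0,0,0.001,0]
    - [255,0,0,0.001,0]
    - [255,0,0,0,0]

```text
time_s: 11.1
position: [0.563, 0.1536, 0.1343]
tcp_rot: [[-0.36, 0.933, -0.0], [0.933, 0.36, -0.0], [0.0, -0.0, -1.0]]
force: [0.6, 0.1, -1.4]
opening: 0.207
grasp_force: 30.0
```

Request:
send_rows:
  plan:
    - [255,0,0,0.001,0]
    - [255,0,0,0.001,0]
    - [255,0,0,0,0]

```text
time_s: 11.35
position: [0.563, 0.1536, 0.1323]
tcp_rot: [[-0.36, 0.933, -0.0], [0.933, 0.36, -0.0], [0.0, -0.0, -1.0]]
force: [-0.7, 0.3, -0.3]
opening: 0.203
grasp_force: 30.0
```

Request:
send_rows:
  plan:
    - [255,0,0,0.001,0]
    - [255,0,0,0.001,0]
    - [255,0,0,0,0]

```text
time_s: 11.6
position: [0.5632, 0.1536, 0.1305]
tcp_rot: [[-0.36, 0.933, 0.0], [0.933, 0.36, 0.0], [-0.0, 0.0, -1.0]]
force: [-1.1, -0.3, 0.1]
opening: 0.203
grasp_force: 30.0
```

Request:
send_rows:
  plan:
    - [255,0,0,0.001,0]
    - [255,0,0,0.001,0]
    - [255,0,0,0,0]

```text
time_s: 11.85
position: [0.5634, 0.1536, 0.1293]
tcp_rot: [[-0.36, 0.933, 0.001], [0.933, 0.36, 0.0], [-0.0, 0.001, -1.0]]
force: [-1.2, -0.1, 4.3]
opening: 0.207
grasp_force: 30.0
```

Request:
send_rows:
  plan:
    - [255,0,0,0.001,0]
    - [255,0,0,0.001,0]
    - [255,0,0,0,0]

```text
time_s: 12.1
position: [0.5634, 0.1537, 0.1274]
tcp_rot: [[-0.36, 0.933, 0.001], [0.933, 0.36, 0.0], [-0.0, 0.001, -1.0]]
force: [-0.8, -0.1, 5.1]
opening: 0.203
grasp_force: 30.0
```

Run:
```python
from h import *
s=need(.5625,.153,.167)
p,d=capture("side");a=cv2.imread("pics/side0.png")
cv2.imwrite("pics/side4.png",p)
D=cv2.absdiff(p,a).max(2)[130:225,255:350]
q=lambda i:cv2.resize(i[130:225,255:350],None,fx=4,fy=4)
cv2.imwrite("pics/m5.png",cv2.convertScaleAbs(np.hstack([q(a),q(p)]),alpha=2,beta=20))
```

```text
t 12.1 pos [0.5634 0.1537 0.1274] yaw_y 21.09 open 0.203 F [-0.77 -0.12  5.14] tool delta [-0.0003 -0.001  -0.0396] turn None
```

View pics/m5.png

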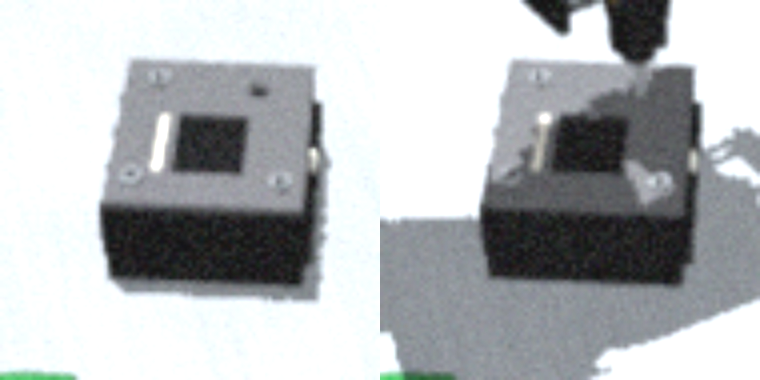

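Latch contact was felt at TCP z≈0.130 (force about 5 N). The picture shows the tray still shut on the visible near face (crop (590,245)). I'll press on in 1 mm steps.

Request:
send_rows:
  plan:
    - [255,0,0,0.001,0]
    - [255,0,0,0,0]

```text
time_s: 12.32
position: [0.5634, 0.1537, 0.1265]
tcp_rot: [[-0.36, 0.933, 0.001], [0.933, 0.36, 0.0], [-0.0, 0.001, -1.0]]
force: [-1.7, 0.3, 6.3]
opening: 0.204
grasp_force: 30.0
```

Request:
send_rows:
  plan:
    - [255,0,0,0.001,0]
    - [255,0,0,0,0]

```text
time_s: 12.48
position: [0.5634, 0.1537, 0.1255]
tcp_rot: [[-0.36, 0.933, 0.001], [0.933, 0.36, 0.0], [-0.0, 0.001, -1.0]]
force: [-0.3, -0.3, 6.1]
opening: 0.2
grasp_force: 30.0
```

```bash
cat > d.py <<'E'
from h import *
need(.5625,.153,.124)
p,_=capture("side");a=cv2.imread("pics/side4.png");D=cv2.absdiff(cv2.GaussianBlur(p,(3,3),0),cv2.GaussianBlur(a,(3,3),0)).max(2)
t,_=capture("top");cv2.imwrite("pics/sidelast.png",p);cv2.imwrite("pics/toplast.png",t)
m=(D>25).astype(np.uint8);print("side changed",m[100:240,230:370].sum(),cv2.boundingRect(m))
E
python3 d.py
```

```text
t 12.48 pos [0.5634 0.1537 0.1255] yaw_y 21.09 open 0.2 F [-0.28 -0.29  6.09] tool delta [-0.0003 -0.0011  0.0015] turn None
side changed 35 (259, 61, 88, 178)
```

Request:
send_rows:
  plan:
    - [255,0,0,0.001,0]
    - [255,0,0,0,0]
    - [255,0,0,0,0]

```text
time_s: 12.83
position: [0.5633, 0.1537, 0.1243]
tcp_rot: [[-0.36, 0.933, 0.001], [0.933, 0.36, 0.0], [-0.0, 0.001, -1.0]]
force: [-0.2, 0.1, 3.8]
opening: 0.198
grasp_force: 30.0
```

```bash
python3 d.py
```

```text
t 12.83 pos [0.5633 0.1537 0.1243] yaw_y 21.09 open 0.198 F [-0.24  0.14  3.81] tool delta [-0.0003 -0.001   0.0003] turn None
side changed 219 (259, 3, 92, 243)
```

Run:
```python
from h import *
a=cv2.imread("pics/side4.png");g=lambda i:cv2.GaussianBlur(i,(3,3),0)
p,_=capture("side");m=(cv2.absdiff(g(p),g(a)).max(2)>25).astype(np.uint8)
n,l,st,c=cv2.connectedComponentsWithStats(m,connectivity=8);print([tuple(st[k])for k in range(1,n) if st[k,4]>6])
```

```text
[(np.int32(272), np.int32(3), np.int32(6), np.int32(3), np.int32(7)), (np.int32(297), np.int32(53), np.int32(6), np.int32(5), np.int32(15)), (np.int32(332), np.int32(57), np.int32(7), np.int32(8), np.int32(14)), (np.int32(315), np.int32(85), np.int32(7), np.int32(1), np.int32(7)), (np.int32(296), np.int32(86), np.int32(9), np.int32(5), np.int32(21)), (np.int32(310), np.int32(91), np.int32(5), np.int32(2), np.int32(7)), (np.int32(317), np.int32(91), np.int32(10), np.int32(3), np.int32(16)), (np.int32(331), np.int32(93), np.int32(15), np.int32(6), np.int32(30)), (np.int32(329), np.int32(101), np.int32(5), np.int32(3), np.int32(8)), (np.int32(283), np.int32(111), np.int32(16), np.int32(4), np.int32(38)), (np.int32(336), np.int32(110), np.int32(7), np.int32(3), np.int32(12)), (np.int32(336), np.int32(114), np.int32(6), np.int32(3), np.int32(10)), (np.int32(339), np.int32(115), np.int32(13), np.int32(4), np.int32(22)), (np.int32(329), np.int32(122), np.int32(10), np.int32(4), np.int32(21)), (np.int32(286), np.int32(127), np.int32(16), np.int32(13), np.int32(37)), (np.int32(303), np.int32(126), np.int32(5), np.int32(3), np.int32(9)), (np.int32(303), np.int32(130), np.int32(8), np.int32(5), np.int32(13)), (np.int32(314), np.int32(143), np.int32(4), np.int32(3), np.int32(8)), (np.int32(296), np.int32(183), np.int32(22), np.int32(10), np.int32(167)), (np.int32(290), np.int32(200), np.int32(30), np.int32(7), np.int32(175))]
```

Changes at side (296,183) and (290,200) on the near face, together with the drop in force, show that the tray has sprung out toward the stand side (-y). I'll withdraw the pin straight up.

Request:
send_rows:
  plan:
    - [255,0,0,-0.003,0]
    - [255,0,0,-0.005,0]
    - [255,0,0,-0.008,0]
    - [255,0,0,-0.01,0]
    - [255,0,0,-0.01,0]
    - [255,0,0,-0.01,0]
    - [255,0,0,-0.01,0]
    - [255,0,0,-0.01,0]
    - [255,0,0,-0.01,0]
    - [255,0,0,-0.004,0]
    - [255,0,0,0,0]

```text
time_s: 13.9
position: [0.564, 0.1537, 0.2052]
tcp_rot: [[-0.36, 0.933, 0.003], [0.933, 0.36, 0.0], [-0.001, 0.003, -1.0]]
force: [-0.1, 0.8, -0.2]
opening: 0.205
grasp_force: 30.0
```

Request:
send_rows:
  plan:
    - [255,-0.01,-0.0084,0,0]
    - [255,-0.02,-0.0168,0,0]
    - [255,-0.02,-0.0168,0,0]
    - [255,-0.02,-0.0168,0,0]
    - [255,-0.02,-0.0168,0,0]
    - [255,-0.02,-0.0168,0,0]
    - [255,-0.02,-0.0168,0,0]
    - [255,-0.02,-0.0168,0,0]
    - [255,-0.02,-0.0168,0,0]
    - [255,-0.02,-0.0168,0,0]
    - [255,-0.02,-0.0168,0,0]
    - [255,-0.02,-0.0168,0,0]
    - [255,-0.02,-0.0168,0,0]
    - [255,-0.012,-0.01,0,0]
    - [255,-0.006,-0.005,0,0]
    - [255,-0.002,-0.0017,0,0]
    - [255,0,0,0,0]
    - [255,0,0,0,0]

```text
time_s: 15.4
position: [0.4484, -0.1791, 0.2033]
tcp_rot: [[-0.36, 0.933, -0.001], [0.933, 0.36, 0.001], [0.001, -0.0, -1.0]]
force: [-0.4, 0.3, 0.4]
opening: 0.203
grasp_force: 30.0
```

Run:
```python
from h import *
s=need(.4486,-.180,.1025,21)
p,_=capture("side");t,_=capture("top");cv2.imwrite("pics/side5.png",p);cv2.imwrite("pics/top5.png",t)
q=lambda i,u,v,w,h,f:cv2.convertScaleAbs(cv2.resize(i[v:v+h,u:u+w],None,fx=f,fy=f,interpolation=cv2.INTER_CUBIC),alpha=2,beta=20)
cv2.imwrite("pics/m6.png",np.hstack([q(p,265,130,100,150,4),q(t,225,170,100,150,4)]))
tip=s['position']-[0,0,.0918];print(proj("side",[tip,[.4486,-.18,.08]]))
```

```text
t 15.4 pos [ 0.4484 -0.1791  0.2033] yaw_y 21.1 open 0.203 F [-0.43  0.31  0.43] tool delta [-1.000e-03 -1.000e-04  1.008e-01] turn 0.0017
[[304.65651385 235.15815805]
 [305.29801069 243.98528616]]
```

View pics/m6.png

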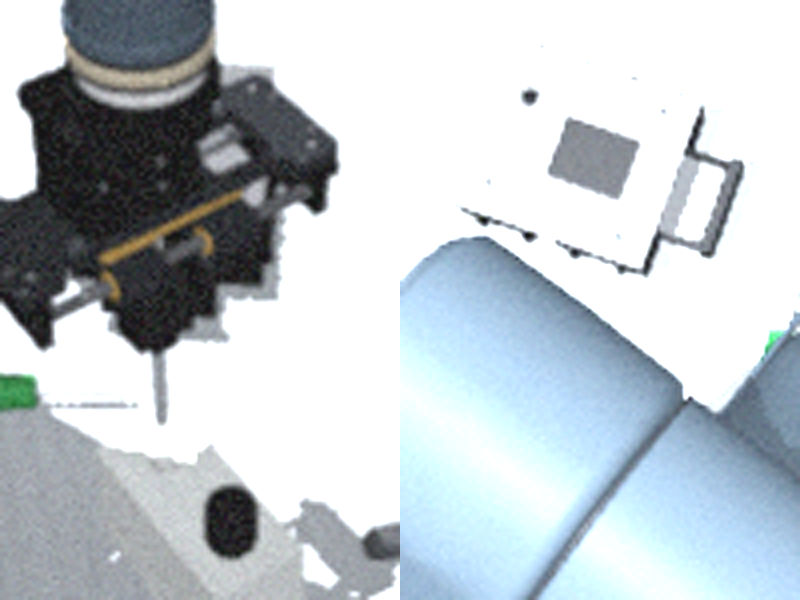

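The tip is over the stand hole, as predicted. The tray is part-way out, with its lip at about top (305.6,221). I'll insert the pin.

Request:
send_rows:
  plan:
    - [255,-0.001,0,0.01,0]
    - [255,0,0,0.01,0]
    - [255,0,0,0.006,0]
    - [255,0,0,0.002,0]
    - [255,0,0,0.002,0]
    - [255,0,0,0.002,0]
    - [255,0,0,0.002,0]
    - [255,0,0,0,0]

```text
time_s: 16.17
position: [0.4491, -0.1807, 0.1695]
tcp_rot: [[-0.36, 0.933, -0.0], [0.933, 0.36, 0.0], [0.0, -0.0, -1.0]]
force: [-0.0, 0.6, -0.4]
opening: 0.205
grasp_force: 30.0
```

Request:
send_rows:
  plan:
    - [255,0,0,0.002,0]
    - [255,0,0,0.003,0]
    - [255,0,0,0,0]

```text
time_s: 16.42
position: [0.4489, -0.1807, 0.1642]
tcp_rot: [[-0.36, 0.933, -0.0], [0.933, 0.36, 0.0], [0.0, -0.0, -1.0]]
force: [-0.5, -0.1, -0.4]
opening: 0.204
grasp_force: 30.0
```

Inside the hole (tip at 72 mm, stand top at 80 mm). I'll continue down to TCP z≈0.103.

Request:
send_rows:
  plan:
    - [255,0,0,0.005,0]
    - [255,0,0,0.01,0]
    - [255,0,0,0.01,0]
    - [255,0,0,0.01,0]
    - [255,0,0,0.01,0]
    - [255,0,0,0.008,0]
    - [255,0,0,0.005,0]
    - [255,0,0,0.002,0]
    - [255,0,0,0,0]
    - [255,0,0,0,0]

```text
time_s: 17.25
position: [0.4493, -0.1809, 0.1047]
tcp_rot: [[-0.36, 0.933, 0.0], [0.933, 0.36, -0.0], [-0.0, 0.0, -1.0]]
force: [0.6, -0.6, 0.5]
opening: 0.205
grasp_force: 30.0
```

Request:
send_rows:
  plan:
    - [255,0,0,0.001,0]
    - [255,0,0,0,0]
    - [255,0,0,0,0]

```text
time_s: 17.5
position: [0.4493, -0.1809, 0.1039]
tcp_rot: [[-0.36, 0.933, 0.001], [0.933, 0.36, -0.0], [-0.001, 0.0, -1.0]]
force: [0.4, 0.1, 0.0]
opening: 0.206
grasp_force: 30.0
```

Request:
send_rows:
  plan:
    - [255,0,0,0.001,0]
    - [255,0,0,0,0]
    - [255,0,0,0,0]

```text
time_s: 17.75
position: [0.4491, -0.1808, 0.1026]
tcp_rot: [[-0.36, 0.933, 0.0], [0.933, 0.36, -0.0], [-0.0, 0.0, -1.0]]
force: [0.2, 1.1, -0.8]
opening: 0.205
grasp_force: 30.0
```

Request:
send_rows:
  plan:
    - [90,0,0,0,0]
    - [90,0,0,0,0]
    - [90,0,0,0,0]
    - [90,0,0,0,0]
    - [90,0,0,0,0]

```text
time_s: 18.17
position: [0.4492, -0.1808, 0.1026]
tcp_rot: [[-0.36, 0.933, 0.0], [0.933, 0.36, -0.0], [-0.0, 0.0, -1.0]]
force: [0.6, -1.1, 0.2]
opening: 0.498
grasp_force: 0.0
```

Request:
send_rows:
  plan:
    - [90,0,0,-0.01,0]
    - [90,0,0,-0.02,0]
    - [90,0,0,-0.025,0]
    - [90,0,0,-0.025,0]
    - [90,0,0,-0.01,0]
    - [90,0,0,0,0]

```text
time_s: 18.67
position: [0.4506, -0.1818, 0.1951]
tcp_rot: [[-0.36, 0.933, 0.005], [0.933, 0.36, -0.004], [-0.005, 0.003, -1.0]]
force: [-0.4, 0.2, -0.1]
opening: 0.647
grasp_force: 0.0
```

Run:
```python
from h import *
need(0,0,0)
f=lambda x,y:(225+x/4-.4,170+y/4-.4)
L=onplane("top",[f(741,165),f(714,250),f(735,163),f(706,248),f(724,207)],.064);print(L)
m=np.array([.4955,.0358])  # front mid
a=cv2.imread("pics/top5.png");g=cv2.cvtColor(a,cv2.COLOR_BGR2GRAY);print(g[204:238:2,294:314])
# pin state
p,_=capture("side");cv2.imwrite("pics/side6.png",p)
print(proj("side",[[.449,-.181,.124],[.449,-.181,.080]]))
gp=cv2.cvtColor(p,cv2.COLOR_BGR2GRAY)[222:256,290:320];g0=cv2.cvtColor(cv2.imread("pics/side0.png"),cv2.COLOR_BGR2GRAY)[222:256,290:320]
for q in(g0,gp):
    n,l,st,c=cv2.connectedComponentsWithStats((q<70).astype(np.uint8));print(st[1:],c[1:].round(1))
```

```text
t 18.67 pos [ 0.4506 -0.1818  0.1951] yaw_y 21.09 open 0.647 F [-0.37  0.15 -0.15] tool delta [ 0.3327 -0.3557  0.1921] turn None
[[ 0.521331   -0.3292287   0.064     ]
 [ 0.45357099 -0.30717746  0.064     ]
 [ 0.5228149  -0.32450532  0.064     ]
 [ 0.45499491 -0.30092482  0.064     ]
 [ 0.48763574 -0.31539333  0.064     ]]
[[146 144 142  61  14  61 123 122 120 129 182 182 183 182 183 182 183 182
  184 183]
 [145 143 108  15  40 119 122 121 127 181 183 181 181 183 182 182 182 182
  185 185]
 [143 122  40  32  30  48  68  75 111 173 174 178 182 182 177 177 179 183
  184 184]
 [138  98  85  87  87  74  87  77  51  44  50  48  74  79  58  58  74 175
  122 129]
 [ 85  87  86  87  88  95 145 146 145 145 143 117  54  59  56  54  43 125
  124 123]
 [ 87  86  86  86  95 146 145 148 145 144 146 138  74  58  53  22  64 123
  124 131]
 [ 86  88  88  92 146 146 145 147 145 146 142  59  57  58  31  63 120 120
  129 181]
 [ 88  85  85 104 145 147 146 144 144 141 107  57  56  46  36 102 121 121
  130 181]
 [ 88  87  93 147 146 148 147 148 145 140  61  56  52  31 103 123 122 130
  184 185]
 [ 85  95
[... 322 characters left out ...]
185 185]
 [ 63  52  67  78  77  87  62  64  53  33  67 124 123 125 142 186 184 185
  186 187]
 [184 182 162 116  96  74  58  58  44  42 125 122 124 131 185 186 187 187
  186 186]
 [184 183 185 184 186 181 129  95  79 123 139 144 186 186 186 187 187 187
  187 187]
 [183 184 183 184 184 183 184 184 184 184 185 185 185 185 185 185 186 186
  185 185]]
[[304.87126432 232.22094462]
 [305.55304631 244.27386982]]
[[  0   9   6   1   6]
 [  8   9   1   1   1]
 [ 11   8  10  19 146]
 [  0  24   7  10  38]
 [ 27  31   3   3   8]] [[ 2.5  9. ]
 [ 8.   9. ]
 [15.2 16.9]
 [ 2.1 30. ]
 [28.1 32.1]]
[[  1   0   6   4  14]
 [ 11   8  10  18 144]
 [ 26  30   4   4  12]] [[ 3.6  1. ]
 [15.7 16.7]
 [27.9 31.8]]
```

Run:
```python
from h import *
L=onplane("top",[(309,211),(301.3,232),(304.7,221.5)],.064);print(L, np.linalg.norm(L[0]-L[1]))
d=L[1]-L[0];print("lip yaw",np.degrees(np.arctan2(d[1],d[0])))
# hole+module axis check: lip centre line from module front mid
u=np.array([-.289,-.957]);print("out of front", (L[2,:2]-[.4955,.0358])@u, "lateral",np.cross(u,L[2,:2]-[.4955,.0358]))
# side view check, unoccluded?
print(proj("side",[L[2]]))
yaw=73.2
s=need(L[2,0],L[2,1],.11,yaw)
```

```text
[[ 0.51320538 -0.01122691  0.064     ]
 [ 0.44619724  0.01105221  0.064     ]
 [ 0.47953113  0.0013709   0.064     ]] 0.07061480697303282
lip yaw 161.6088748874751
out of front 0.037563649328303736 lateral -0.005332203426117399
[[302.40201314 194.43969073]]
t 18.72 pos [ 0.4497 -0.1812  0.1936] yaw_y 21.09 open 0.646 F [-0.78 -0.67 -0.29] tool delta [0.1598 0.0934 0.0834] turn -0.9095<stdin>:5: DeprecationWarning: Arrays of 2-dimensional vectors are deprecated. Use arrays of 3-dimensional vectors instead. (deprecated in NumPy 2.0)
```

Request:
send_rows:
  plan:
    - [170,0.0196,0.0119,0,0]
    - [170,0.0196,0.0119,0,0]
    - [170,0.0196,0.0119,0,0]
    - [170,0.0196,0.0119,0,0]
    - [170,0.0196,0.0119,0,0]
    - [170,0.0196,0.0119,0,0]
    - [170,0.0196,0.0119,0,0]
    - [170,0.0196,0.0119,0,0]
    - [170,0,0,0,-0.112]
    - [170,0,0,0,-0.112]
    - [170,0,0,0,-0.112]
    - [170,0,0,0,-0.112]
    - [170,0,0,0,-0.112]
    - [170,0,0,0,-0.112]
    - [170,0,0,0,-0.112]
    - [170,0,0,0,-0.112]
    - [170,0,0,0.03,0]
    - [170,0,0,0.03,0]
    - [170,0,0,0.022,0]
    - [170,0,0,0,0]

```text
time_s: 20.38
position: [0.4776, 0.0005, 0.106]
tcp_rot: [[-0.953, 0.302, -0.011], [0.302, 0.953, 0.003], [0.011, -0.001, -1.0]]
force: [-0.9, 0.2, -0.3]
opening: 0.334
grasp_force: 0.0
```

Run:
```python
from h import *
s=need(.482,-.0005,.054,72.5)
p,_=capture("side");t,_=capture("top");cv2.imwrite("pics/side7.png",p)
q=lambda i,u,v,w,h,f:cv2.convertScaleAbs(cv2.resize(i[v:v+h,u:u+w],None,fx=f,fy=f,interpolation=cv2.INTER_CUBIC),alpha=2,beta=20)
cv2.imwrite("pics/m7.png",np.hstack([q(p,255,130,80,100,5),q(t,255,170,80,100,5)]))
```

```text
t 20.38 pos [0.4776 0.0005 0.106 ] yaw_y 72.41 open 0.334 F [-0.92  0.16 -0.26] tool delta [-0.0051  0.0004  0.0519] turn -0.0017
```

View pics/m7.png

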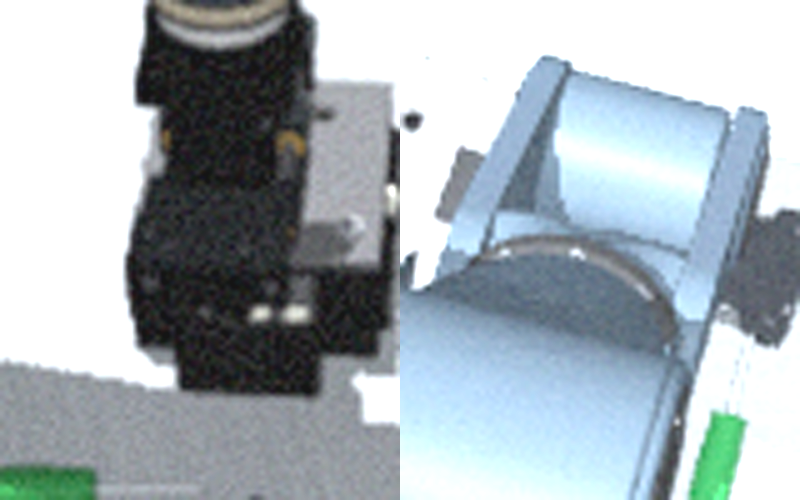

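The view is mostly occluded by the gripper, which stands over the lip as planned. I'll descend gently, watching the force.

Request:
send_rows:
  plan:
    - [170,0,0,0.01,0]
    - [170,0,0,0.01,0]
    - [170,0,0,0.003,0]
    - [170,0,0,0.003,0]
    - [170,0,0,0.002,0]
    - [170,0,0,0,0]

```text
time_s: 20.98
position: [0.4818, -0.0003, 0.083]
tcp_rot: [[-0.953, 0.302, 0.001], [0.302, 0.953, -0.0], [-0.001, 0.0, -1.0]]
force: [0.7, 0.1, -0.8]
opening: 0.335
grasp_force: 0.0
```

Request:
send_rows:
  plan:
    - [170,0,0,0.001,0]
    - [170,0,0,0.001,0]
    - [170,0,0,0.001,0]
    - [170,0,0,0,0]

```text
time_s: 21.32
position: [0.4815, -0.0002, 0.0796]
tcp_rot: [[-0.953, 0.302, 0.0], [0.302, 0.953, -0.0], [-0.0, 0.0, -1.0]]
force: [0.4, 0.6, 0.3]
opening: 0.33
grasp_force: 0.0
```

Request:
send_rows:
  plan:
    - [170,0,0,0.001,0]
    - [170,0,0,0.002,0]
    - [170,0,0,0,0]

```text
time_s: 21.57
position: [0.4813, -0.0002, 0.0763]
tcp_rot: [[-0.953, 0.302, -0.001], [0.302, 0.953, 0.0], [0.001, -0.0, -1.0]]
force: [-0.8, 0.7, -0.2]
opening: 0.334
grasp_force: 0.0
```

Fingertip at 62 mm, no contact. I'll go further in 3 mm steps, then on to TCP 0.055.

Request:
send_rows:
  plan:
    - [170,0,0,0.002,0]
    - [170,0,0,0.002,0]
    - [170,0,0,0,0]

```text
time_s: 21.82
position: [0.4813, -0.0002, 0.0722]
tcp_rot: [[-0.953, 0.302, -0.001], [0.302, 0.953, 0.0], [0.001, -0.0, -1.0]]
force: [0.7, -0.3, 0.2]
opening: 0.331
grasp_force: 0.0
```

Request:
send_rows:
  plan:
    - [170,0,0,0.004,0]
    - [170,0,0,0.005,0]
    - [170,0,0,0.005,0]
    - [170,0,0,0.003,0]
    - [170,0,0,0,0]

```text
time_s: 22.23
position: [0.4809, -0.0001, 0.0547]
tcp_rot: [[-0.953, 0.302, -0.002], [0.302, 0.953, 0.0], [0.002, -0.0, -1.0]]
force: [0.6, 0.7, 0.3]
opening: 0.332
grasp_force: 0.0
```

Request:
send_rows:
  plan:
    - [190,0,0,0,0]
    - [200,0,0,0,0]
    - [210,0,0,0,0]
    - [215,0,0,0,0]
    - [220,0,0,0,0]
    - [220,0,0,0,0]
    - [220,0,0,0,0]

```text
time_s: 22.82
position: [0.4816, -0.0003, 0.0557]
tcp_rot: [[-0.953, 0.302, 0.0], [0.302, 0.953, -0.0], [-0.0, 0.0, -1.0]]
force: [-0.0, -0.2, -0.3]
opening: 0.143
grasp_force: 0.0
```

The lip is loosely caged (12.4 mm opening around 10 mm). I'll pull along -tool y.

Request:
send_rows:
  plan:
    - [220,0,-0.001,0,0]
    - [220,0,-0.002,0,0]
    - [220,0,-0.003,0,0]
    - [220,0,-0.003,0,0]
    - [220,0,-0.003,0,0]
    - [220,0,-0.003,0,0]
    - [220,0,-0.003,0,0]
    - [220,0,-0.003,0,0]
    - [220,0,-0.003,0,0]
    - [220,0,-0.003,0,0]
    - [220,0,-0.001,0,0]
    - [220,0,-0.001,0,0]

```text
time_s: 23.82
position: [0.4726, -0.0281, 0.0555]
tcp_rot: [[-0.953, 0.302, -0.0], [0.302, 0.953, 0.0], [0.0, -0.0, -1.0]]
force: [-0.3, 1.2, 0.9]
opening: 0.14
grasp_force: 0.8
```

Request:
send_rows:
  plan:
    - [220,0,-0.001,0,0]
    - [220,0,-0.001,0,0]
    - [220,0,-0.001,0,0]

```text
time_s: 24.07
position: [0.4718, -0.0308, 0.0555]
tcp_rot: [[-0.953, 0.302, -0.0], [0.302, 0.953, 0.0], [0.0, -0.0, -1.0]]
force: [0.2, 1.9, 1.2]
opening: 0.137
grasp_force: 0.8
```

Request:
send_rows:
  plan:
    - [220,0,-0.001,0,0]
    - [220,0,-0.001,0,0]

```text
time_s: 24.23
position: [0.4711, -0.0327, 0.0555]
tcp_rot: [[-0.953, 0.302, -0.0], [0.302, 0.953, 0.0], [0.0, -0.0, -1.0]]
force: [0.0, 1.4, 0.3]
opening: 0.139
grasp_force: 0.8
```

Request:
send_rows:
  plan:
    - [220,0,-0.001,0,0]
    - [220,0,-0.001,0,0]

```text
time_s: 24.4
position: [0.4709, -0.0332, 0.0555]
tcp_rot: [[-0.952, 0.305, 0.001], [0.305, 0.952, 0.002], [-0.0, 0.003, -1.0]]
force: [5.2, 14.4, 0.6]
opening: 0.142
grasp_force: 7.4
```

Request:
send_rows:
  plan:
    - [220,0,-0.001,0,0]
    - [220,0,0,0,0]

```text
time_s: 24.57
position: [0.4709, -0.0333, 0.0554]
tcp_rot: [[-0.952, 0.305, 0.001], [0.305, 0.952, 0.003], [-0.0, 0.004, -1.0]]
force: [5.2, 15.0, 1.0]
opening: 0.138
grasp_force: 7.6
```

Request:
send_rows:
  plan:
    - [220,0,-0.001,0,0]
    - [220,0,0,0,0]

```text
time_s: 24.73
position: [0.4709, -0.0334, 0.0554]
tcp_rot: [[-0.952, 0.306, 0.002], [0.306, 0.952, 0.004], [-0.0, 0.005, -1.0]]
force: [7.0, 18.7, -0.0]
opening: 0.137
grasp_force: 10.0
```

The stop is reached. I'll unload, centre, open and rise.

Request:
send_rows:
  plan:
    - [220,0,0.001,0,0]
    - [220,0,0.001,0,0]
    - [220,0,0,0,0]

```text
time_s: 24.98
position: [0.471, -0.0331, 0.0555]
tcp_rot: [[-0.953, 0.303, 0.001], [0.303, 0.953, 0.002], [-0.0, 0.002, -1.0]]
force: [3.1, 9.1, -0.1]
opening: 0.139
grasp_force: 4.6
```

Request:
send_rows:
  plan:
    - [200,0,0,0,0]
    - [180,0,0,0,0]
    - [165,0,0,0,0]
    - [165,0,0,0,0]
    - [165,0,0,0,0]

```text
time_s: 25.4
position: [0.4706, -0.0349, 0.0555]
tcp_rot: [[-0.953, 0.302, -0.0], [0.302, 0.953, -0.0], [-0.0, -0.0, -1.0]]
force: [-0.2, 0.3, 0.4]
opening: 0.344
grasp_force: 0.0
```

Request:
send_rows:
  plan:
    - [165,0,0,-0.005,0]
    - [165,0,0,-0.01,0]
    - [165,0,0,-0.015,0]
    - [165,0,0,-0.02,0]
    - [165,0,0,-0.03,0]
    - [165,0,0,-0.03,0]
    - [165,0,0,-0.03,0]
    - [165,0,0,-0.02,0]
    - [165,-0.01,0.03,0,0]
    - [165,-0.01,0.04,0,0]
    - [165,-0.01,0.04,0,0]
    - [165,-0.01,0.04,0,0]
    - [165,-0.01,0.04,0,0]
    - [165,0,0.04,0,0]
    - [165,0,0.04,0,0]
    - [165,0,0.02,0,0]
    - [165,0,0,0,0]
    - [165,0,0,0,0]

```text
time_s: 26.9
position: [0.6054, 0.2276, 0.2153]
tcp_rot: [[-0.954, 0.3, -0.001], [0.3, 0.954, -0.001], [0.001, -0.001, -1.0]]
force: [0.4, -0.7, -0.4]
opening: 0.35
grasp_force: 0.0
```

Run:
```python
from h import *
need(0,0,0)
p,_=capture("side");t,_=capture("top")
q=lambda i,u,v,w,h,f:cv2.convertScaleAbs(cv2.resize(i[v:v+h,u:u+w],None,fx=f,fy=f,interpolation=cv2.INTER_CUBIC),alpha=1.7,beta=20)
cv2.imwrite("pics/m8.png",np.hstack([q(p,265,140,100,150,4),q(t,300,170,100,150,4)]))
def pin(i):
    n,l,st,c=cv2.connectedComponentsWithStats((cv2.cvtColor(i,cv2.COLOR_BGR2GRAY)[222:256,290:320]<70).astype(np.uint8));k=1+np.argmax(st[1:,4]);return st[k],c[k]
print(pin(p),pin(cv2.imread("pics/side0.png")))
```

```text
t 26.9 pos [0.6054 0.2276 0.2153] yaw_y 72.56 open 0.35 F [ 0.44 -0.67 -0.42] tool delta [ 0.5092 -0.3984  0.216 ] turn None
(array([ 11,   8,  10,  19, 149], dtype=int32), array([15.77181208, 16.6442953 ])) (array([ 11,   8,  10,  19, 146], dtype=int32), array([15.20547945, 16.85616438]))
```

View pics/m8.png

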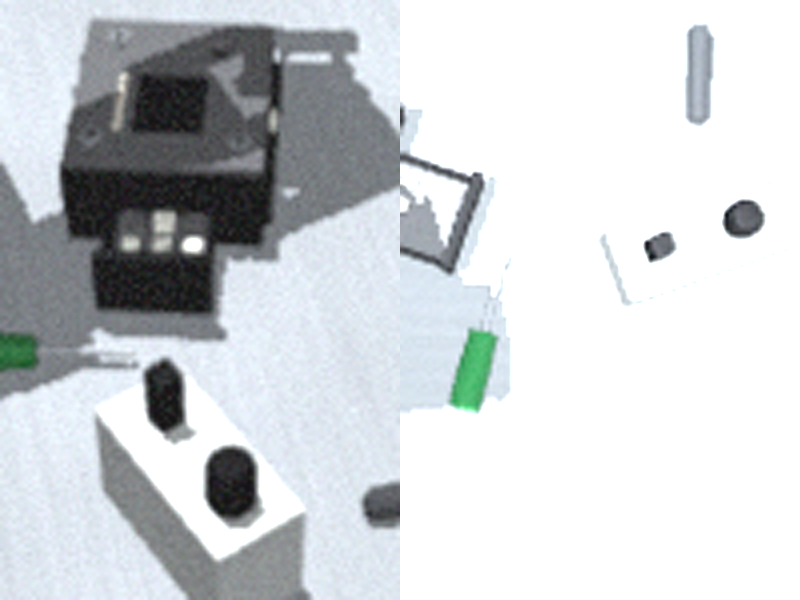

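The pin is seated in its original hole, with its handle on the block at crop (165,395). The tray is fully out, with its lip at top crop (465,225), and nothing else has moved.

```bash
python3 -c "
from rig import hand_in;print(hand_in())"
```

```text
the job is handed in; nothing more can be done
None
```

The job is handed in at 26.9 s of the 64 s allowed: the latch was released gently (about 6 N read at most), the pin is back in its original hole in the stand, and the tray was pulled out to its stop and let go.

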